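# Fit the charged battery pack into the infusion pump

## Robot

A 7-joint arm with a two-finger parallel gripper is mounted at the origin on the work surface. World frame = base frame: x ahead of the robot, y to its left, z up, the work surface at z = 0. Lengths are in m, angles in rad, forces in N, time in s.
With the tool pointing down it reaches from about 0.4 to 0.85 m from the base axis. Payload 10.4 kg.
Tool frame: the origin (TCP) lies between the finger pads; the fingertips stand 19 mm ahead of it and the grasp point (between the pads) is the TCP; z points along the fingers, x is the direction in which the jaws open and shut, and the axes are right-handed (so a half turn about z gives the same grasp; the last joint's range is limited). The gripper opens to 87 mm and grips with 3 to 60 N. Pads are 19 mm wide; open, the fingers measure 117 mm over their backs; the gripper's body (75 mm by 190 mm) begins 51 mm behind the grasp point.
Start: joints at [-1.2, 0.332, -0.065, 1.46, 0.022, 1.35, -0.088], TCP at [0.24, 0.577, 0.242] pointing down, gripper open.
Joint ranges: [-2.6, 2.6], [-0.5, 2.12], [-1.47, 1.34], [0.16, 2.42], [-1.27, 4.41], [0.06, 2.06], [-2.6, 2.6]. Speed limits (rad/s): [2.22, 2.22, 2.79, 2.79, 3.14, 3.14, 3.14].

## Interface

Orientations are given as a unit quaternion [x, y, z, w].
In Python, from bench import * gives the robot as it stands.
- The arm moves only by the tool step_arm, never from a script. Its argument "commands" is a list of rows, each a list of 6 numbers: the shift along the tool's x, y, z in m, then the turn, a rotation vector about the tool's x, y, z in rad. In form: [[tx, ty, tz, rx, ry, rz], ...]. A call has 1 to 12 rows; each row shifts and turns the commanded pose from where the row before left it, along the tool's axes as they then stand; what a row does not reach is not made up. A row lasts 1/10 s, in which the tool goes at most 50 mm and 8.59 degrees, less where a joint would pass 70% of its speed; a pose out of reach is approached as far as the arm can. A call with a gripper value outside its range is refused whole. "gripper" is the opening, from 0 (shut) to 1 (fully open), set as the call begins (left out, the last holds). The fingers move at their own pace and stop on an object; "grip_force" is the grip in N (left out, the last holds). Time passes only in rows, so rows that do not move let the fingers close. It gives the time, the measured TCP pose, the force and the opening at its end, in the units of the state.
- read_state(): the state, without advancing time (a new reading comes with each control period).
- camera(name): name is "scene" or "top" or "wrist"; returns the picture (400x640x3 uint8, red, green, blue); there is no depth.
- get_calibration(name): a dict with "fx", "fy", "cx", "cy" (pixels), "R" (3x3) and "t" (3): a world point X has camera coordinates R X + t. Camera axes: x right, y down, z forward; pixel columns grow to the right and rows downward; lengths in m; the calibration is good to about 2 mm. A picture is of the moment at which its call begins: read the wrist's pose just before it. get_calibration takes no time and is no camera call; for the wrist camera it gives the pose at the moment of the call.
- close_job(): hands the job in, once; it reports no verdict.
The state is a dict: "time": time; "joint_positions": joint angles; "joint_vel": joint speeds; "joint_torque": joint torques, N m; "ee_pos": TCP position; "eef_rot": TCP orientation; "ft_force": force on the tool from outside, world axes, zero at the start; "torque": the same for the moment, N m; "width": finger opening in m.
Only numpy, scipy, OpenCV 4.12 (cv2) and the standard library are available. Lean on these libraries where they do the work, as an engineer would, in place of code of your own. Each camera call takes 0.05 s, during which the arm holds its last target. There are 200 camera calls.

## Task

Fit the charged battery pack (green lamp) into the open bay on the back of the infusion pump: hook its toe under the teal lip, then swing the other end down and press until the orange catch snaps over the heel tab, so that it sits fully home and stays there. Do not ram it, and leave the spent pack, the saline bottle and the bin where they are.

Things in the scene. Friction and masses are not known exactly. Their poses are not given: they have to be found in the camera images.
- pump: Infusion pump lying face down, fixed to the counter: light grey housing 190 x 150 x 44 mm high with a long open battery bay in its top. Origin on the counter under the bay's centre; x runs along the bay from the lip end (-x, teal) to the catch end (+x, orange catch), z up. Side walls 14 mm, catch housing 30 mm above the bay floor.
- bay (a point): Centre of the bay's floor, 30 mm above the counter, axes as the pump's. The bay is 56 mm wide (y) and runs from the end wall at x = -71.5 mm to the far stop at x = +74 mm. A fully home pack has its origin here within 2 mm or so in x and 3 mm in y, with the same axes.
- lip (a point): Middle of the lower edge of the teal lip, at x = -61.5 mm, 12.5 mm above the bay floor, axes as the pump's. The lip is 5 mm thick, spans the bay's width and overhangs the last 10 mm of the bay, leaving a slot 12.5 mm high under it.
- catch (a joint): Spring-loaded orange catch at the bay's +x end, sliding along x; 0 = sprung out, 0.009 m = pushed back. Nose from bay x = 65 mm, 24 mm wide, underside 7 mm and ramp top 29 mm above the bay floor. The ramp holds the heel up; about 8 to 20 N pressed down near the heel drives the catch back 5 mm, then it snaps out over the heel tab. The pack's weight alone does not.
- switch_lever (a joint): Steel lever with a white roller in the bay floor (battery-present switch), roller at x = 46 mm standing 8 mm above the floor; 0 = up, about 0.2 rad = pressed by a seated pack. Pushes up with about 2 to 3 N.
- charged_pack: Charged battery pack, mid grey, green lamp on top near the toe end; loose, about 0.42 kg (+-30 %). Origin mid-way along its 140 mm length, on the underside; z up, -x towards the toe. Body x -52..62 mm, 50 mm wide, 30 mm high, a black grip rib on top. Flat top at x 23..62 mm (30 mm high) is free for pressing.
- toe (a point): Middle of the lower edge of the charged pack's toe tip (pack x = -70 mm, underside). The toe is a thin tongue at the bottom, x -70..-52 mm, 8 mm thick, 38 mm wide; it goes under the lip when that end is tipped down by 0.2 to 0.35 rad.
- heel (a point): Middle of the lower edge of the charged pack's heel tab (pack x = +70 mm, underside). The tab is at the bottom, x 62..70 mm, 5.5 mm thick, 30 mm wide.
- spent_pack: Spent pack, the same shape but with a red lamp. Leave alone. Origin and axes as the charged pack's.
- saline: Clear saline bottle standing upright, 68 mm across, 170 mm high. Leave alone. Origin at the centre of its underside.
- bin: Teal open bin 160 x 100 x 80 mm high. Leave alone. Origin at the centre of its underside.
- rib (a point): Middle of the top of the charged pack's grip rib, 58 mm above the underside at pack x = 3 mm. The rib is 14 mm wide (y), 40 mm long (x -17..23 mm) and stands 28 mm above the body's top.
Things that resemble listed ones, but are neither listed nor needed, are in the scene too. What is shaped like the pump but blue or brown is not meant.

How it is judged:
On the way:
1. the toe of the charged pack is under the lip, with the other end still raised (x of toe in the frame of lip between -0.013 and -0.004 m and z of toe in the frame of lip between -0.016 and -0.004 m and y of toe in the frame of lip between -0.012 and 0.012 m and z of heel in the frame of bay above 0.006 m), for 0.1 s.
At the end, for the whole second after the job is handed in: The charged pack lies flat in the bay and at rest: toe at least 4 mm under the lip, both its ends within 3.5 mm of the bay floor, centred within 5 mm, in line within 0.07 rad and level within 0.05 rad, the catch sprung back out (under 2 mm) and the battery switch lever pressed (over 0.15 rad) (x of toe in the frame of lip below -0.004 m and z of each of toe, heel in the frame of bay below 0.0035 m and horizontal distance between charged_pack and bay below 0.005 m and angle between the x axis of charged_pack and the x axis of pump, either way round below 0.07 rad and angle between charged_pack's own z axis and vertical below 0.05 rad and value of joint catch below 0.002 m and value of joint switch_lever above 0.15 rad and linear speed of charged_pack below 0.01 m/s); the robot touches nothing.
It fails at once if the pack is rammed: over 70 N between the charged pack and the pump (contact force between charged_pack and pump above 70 N).
It fails at once if the spent pack is moved by over 20 mm (distance of spent_pack from where it was at the start of the episode above 0.02 m).
It fails at once if the saline bottle is moved by over 20 mm or tipped (distance of saline from where it was at the start of the episode above 0.02 m or angle between saline's own z axis and vertical above 0.3 rad).
It fails at once if the bin is moved by over 20 mm (distance of bin from where it was at the start of the episode above 0.02 m).
It also fails if it takes over 54 s, if anything falls off the work surface, if the arm or the gripper's body presses on something with over 40 N, if the wrist force passes 120 N, or if a joint passes its speed limit or range.

## Working session

There is one attempt and no reset: what is moved stays moved. The work goes in short steps, Python scripts to look and compute and a tool call to move; the robot and the scene stay as the last step left them, time stands still between calls to the robot, and variables do not carry over. Pictures are saved under pics/ and viewed, on a budget of 10 in all, crops included, one or two more only if the job needs it, and the job is handed in when it is done.

Besides the shell and the picture viewer there is one more tool, called after ">>>" by a JSON object that holds its "op" and its "data", one argument or row to a line. step_arm: Moves the arm, as the interface text tells. Its arguments: {"type":"object","properties":{"commands":{"type":"array","items":{"type":"array","items":{"type":"number"}}},"gripper":{"type":"number"},"grip_force":{"type":"number"}},"required":["commands"]}

```bash
mkdir -p pics
python3 - <<'E'
from bench import *
import cv2
for n in("top","scene"):
    cv2.imwrite(f"pics/{n}0.png",camera(n)[:,:,::-1])
    c=get_calibration(n);print(n,c)
s=read_state();print(s)
E
```

```text
top {'fx': 471.05361348642845, 'fy': 471.05361348642845, 'cx': 318.93626148518973, 'cy': 199.04258321096995, 'R': array([[-0.0200382 , -0.99974046, -0.01083916],
       [-0.98835994,  0.02144306, -0.15061479],
       [ 0.15080812,  0.00769494, -0.9885331 ]]), 't': array([-0.02781467,  0.54379766,  1.10505825])}
scene {'fx': 454.0648071248932, 'fy': 454.0648071248932, 'cx': 321.6376389746952, 'cy': 198.77046594362764, 'R': array([[ 0.17401689,  0.98462081, -0.01549119],
       [ 0.60170486, -0.11876892, -0.78983872],
       [-0.77953152,  0.12812416, -0.61311892]]), 't': array([-0.06006073, -0.2745024 ,  1.61364426])}
{'time': 0.1, 'joint_positions': array([-1.19961708,  0.33279534, -0.06469826,  1.46082504,  0.02160909,
        1.34988852, -0.08851028]), 'joint_vel': array([-0.0005452 , -0.0030098 , -0.00039332, -0.00159523,  0.00125521,
        0.00072785,  0.00088063]), 'joint_torque': array([ 8.14247924e-04, -6.24544930e+01,  2.42913858e-02, -3.90720892e+01,
       -6.12964737e-02,  3.65304819e-02,  7.06949891e-06]), 'ee_pos': array([0.23968867, 0.57688251, 0.24085722]), 'eef_rot': array([ 8.31767002e-01,  5.55124564e-01, -4.89371543e-04,  3.64616054e-04]), 'ft_force': array([0.857161  , 0.17184865, 0.0694189 ]), 'torque': array([ 0.00797062,  0.01843633, -0.03572515]), 'width': 0.08717141853064819}
```

View pics/top0.png

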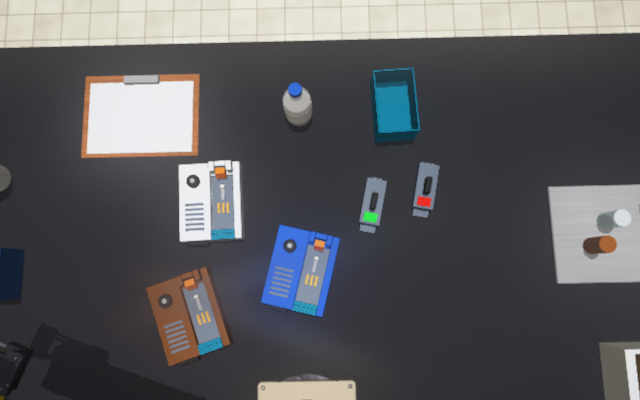

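View pics/scene0.png

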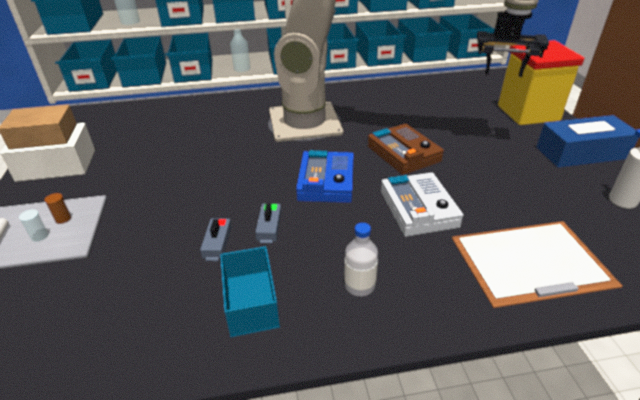

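The top view shows the light grey pump at about (211,201), with its teal lip at (222,234) and orange catch at (221,172). The charged pack's green lamp is at (371,217), with the toe at (368,230) and the heel at (375,180). I'll enlarge this for the first estimate.

```bash
cat > h.py <<'E'
from bench import *
import numpy as np, cv2
from scipy.spatial.transform import Rotation as Ro
def ray(c,px,z):
    d=c["R"].T@np.array([(px[0]-c["cx"])/c["fx"],(px[1]-c["cy"])/c["fy"],1]); o=-c["R"].T@c["t"]
    return o+d*(z-o[2])/d[2]
def proj(c,X):
    p=c["R"]@np.array(X)+c["t"]; return np.array([c["fx"]*p[0]/p[2]+c["cx"],c["fy"]*p[1]/p[2]+c["cy"]])
E
python3 - <<'E'
import cv2,numpy as np
i=cv2.imread("pics/top0.png")
a=cv2.resize(i[150:250,170:250],None,fx=5,fy=5,interpolation=cv2.INTER_CUBIC)
b=cv2.resize(i[160:260,340:420],None,fx=5,fy=5,interpolation=cv2.INTER_CUBIC)
cv2.imwrite("pics/c1.png",np.hstack([a,b]))
E
```

```text
(no output)
```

View pics/c1.png

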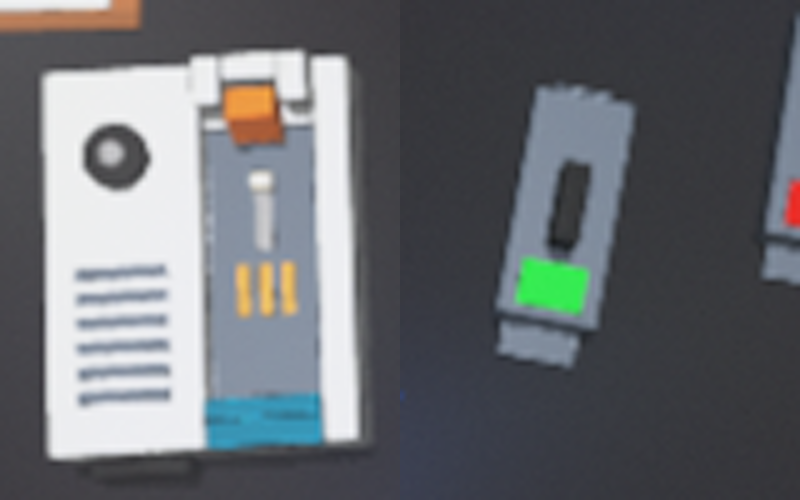

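Run:
```python
from h import *
c=get_calibration("top")
A=lambda u,v:(170+u/5-.4,150+v/5-.4)
B=lambda u,v:(340+(u-400)/5-.4,160+v/5-.4)
l=(ray(c,A(205,398),.0475)+ray(c,A(320,393),.0475))/2; r=ray(c,A(262,179),.038)
print("lip",l,"roller",r,np.linalg.norm(l-r),"yaw",np.arctan2(*(r-l)[1::-1]))
for n,u in dict(corner00=(43,75),c01=(347,57),c10=(48,458),c11=(358,440)).items(): print(n,ray(c,A(*u),.044))
P=[ray(c,B(*u),.030) for u in [(500,303),(598,326),(634,105),(541,88)]]
for p in P: print(p)
t=(P[0]+P[1])/2;h=(P[2]+P[3])/2; print("len",np.linalg.norm(t-h),"w",np.linalg.norm(P[0]-P[1]),"yaw",np.arctan2(*(h-t)[1::-1]),"origin",(t+h)/2-5e-3*(h-t)/np.linalg.norm(h-t))
print("ribtop ends",ray(c,B(577,165),.058),ray(c,B(563,243),.058))
s=read_state();print(Ro.from_quat(s["eef_rot"]).as_matrix().round(3)); w=get_calibration("wrist");R=Ro.from_quat(s["eef_rot"]).as_matrix()
print("cam in tool",R.T@(-w["R"].T@w["t"]-s["ee_pos"]),(w["R"]@R).round(3),w["fx"])
```

```text
lip [0.47512657 0.19475948 0.0475    ] roller [0.58261183 0.19822054 0.038     ] 0.10795975609301844 yaw 0.0321891900997683
corner00 [0.63592878 0.30556241 0.044     ]
c01 [0.64162065 0.15565901 0.044     ]
c10 [0.44752778 0.29842888 0.044     ]
c11 [0.45306672 0.14931959 0.044     ]
[ 0.49047117 -0.1371319   0.03      ]
[ 0.47822232 -0.1843959   0.03      ]
[ 0.58719643 -0.20643271  0.03      ]
[ 0.59675696 -0.16090118  0.03      ]
len 0.11003978844039851 w 0.0488254036129317 yaw -0.20966706468705076 origin [ 0.53327122 -0.17117475  0.03      ]
ribtop ends [ 0.55322198 -0.17404206  0.058     ] [ 0.51565102 -0.16593772  0.058     ]
[[ 0.384  0.923 -0.   ]
 [ 0.923 -0.384 -0.001]
 [-0.001  0.    -1.   ]]
cam in tool [ 0.00046705 -0.0676805  -0.14264173] [[ 1.    -0.     0.   ]
 [ 0.     0.968 -0.251]
 [-0.     0.251  0.968]] 359.35380310314497
```

>>> {"op": "step_arm", "data": {
  "commands": [
    [-0.0197,0.035,0,0,0,0],
    [-0.0197,0.035,0,0,0,0],
    [-0.0197,0.035,0,0,0,0],
    [-0.0197,0.035,0,0,0,0],
    [-0.0197,0.035,0,0,0,0],
    [-0.0197,0.035,0,0,0,0],
    [-0.0197,0.035,0,0,0,0],
    [-0.0197,0.035,0,0,0,0],
    [-0.0197,0.035,0,0,0,0],
    [-0.0197,0.035,0,0,0,0],
    [-0.0197,0.035,0,0,0,0],
    [-0.0197,0.035,0,0,0,0]
  ]
}}

```text
time: 1.3
ee_pos: [0.5376, 0.1963, 0.2413]
eef_rot: [0.832, 0.555, -0.0, -0.0]
ft_force: [0.8, 0.8, 0.5]
width: 0.0873
```

>>> {"op": "step_arm", "data": {
  "commands": [
    [0,0,0,0,0,-0.107],
    [0,0,0,0,0,-0.107],
    [0,0,0,0,0,-0.107],
    [0,0,0,0,0,-0.107],
    [0,0,0,0,0,0],
    [0,0,0,0,0,0]
  ]
}}

```text
time: 1.9
ee_pos: [0.5368, 0.1977, 0.2413]
eef_rot: [0.696, 0.718, -0.0, -0.0]
ft_force: [-0.2, 0.4, -0.1]
width: 0.0872
```

Run:
```python
from h import *
import pickle
s=read_state();c=get_calibration("wrist");i=camera("wrist")
cv2.imwrite("pics/w1.png",i[:,:,::-1]);pickle.dump(c,open("w1.pkl","wb"))
print(s["time"],s["ee_pos"],Ro.from_quat(s["eef_rot"]).as_matrix().round(3))
B=np.array([.5366,.197,.03])
for n,x in dict(bay=[0,0,0],lipedge=[-.0615,0,.0175],roller=[.046,0,.008]).items():
  x=Ro.from_euler('z',.034).apply(x)+B;print(n,proj(c,x))
```

```text
1.9 [0.53681525 0.19765709 0.24128702] [[-0.031  1.    -0.   ]
 [ 1.     0.031 -0.   ]
 [-0.    -0.    -1.   ]]
bay [312.19565146 178.45942889]
lipedge [311.93412459 115.54906842]
roller [312.32198111 224.73335959]
```

View pics/w1.png

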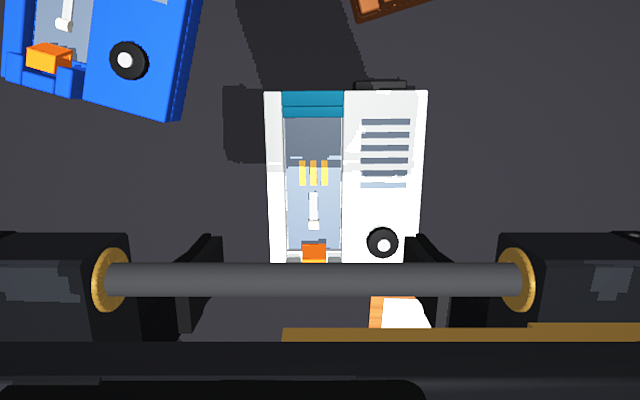

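Run:
```python
import cv2
i=cv2.imread("pics/w1.png")
cv2.imwrite("pics/c2.png",cv2.resize(i[85:270,260:360],None,fx=3.2*1,fy=3.2,interpolation=cv2.INTER_CUBIC))
```

```text
(no output)
```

View pics/c2.png

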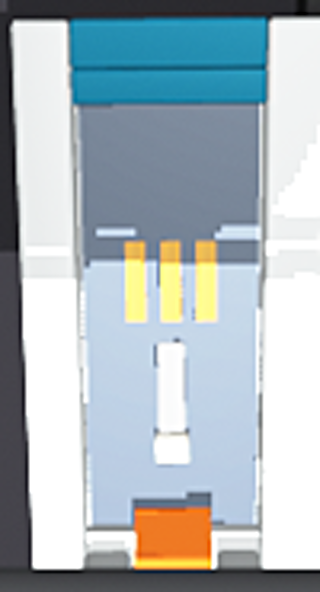

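>>> {"op": "step_arm", "data": {
  "commands": [
    [-0.031,0,0,0,0,0],
    [-0.031,0,0,0,0,0],
    [-0.031,0,0,0,0,0],
    [-0.031,0,0,0,0,0],
    [-0.031,0,0,0,0,0],
    [-0.031,0,0,0,0,0],
    [-0.031,0,0,0,0,0],
    [-0.031,0,0,0,0,0],
    [-0.031,0,0,0,0,0],
    [-0.031,0,0,0,0,0],
    [-0.031,0,0,0,0,0],
    [-0.031,0,0,0,0,0]
  ]
}}

```text
time: 3.15
ee_pos: [0.5496, -0.1752, 0.2416]
eef_rot: [0.696, 0.718, 0.0, 0.0]
ft_force: [0.3, -0.3, 0.0]
width: 0.0872
```

>>> {"op": "step_arm", "data": {
  "commands": [
    [0,0,0.02,0,0,0.08],
    [0,0,0.02,0,0,0.08],
    [0,0,0.02,0,0,0.08],
    [0,0,0,0,0,0],
    [0,0,0,0,0,0]
  ]
}}

```text
time: 3.65
ee_pos: [0.5497, -0.174, 0.1819]
eef_rot: [0.776, 0.631, -0.0, -0.0]
ft_force: [0.9, -0.2, 0.2]
width: 0.0871
```

Run:
```python
from h import *
import pickle
s=read_state();c=get_calibration("wrist");i=camera("wrist")
cv2.imwrite("pics/w2.png",i[:,:,::-1]);pickle.dump(c,open("w2.pkl","wb"))
cv2.imwrite("pics/c3.png",cv2.resize(i[80:290,220:420,::-1],None,fx=2.8,fy=2.8,interpolation=cv2.INTER_CUBIC))
R=Ro.from_quat(s["eef_rot"]).as_matrix()
print(s["time"],s["ee_pos"],R.round(3),np.arctan2(R[1,1],R[0,1]))
B=np.array([.533,-.171,0])
for n,x in dict(rib=[.003,0,.058],ribt=[-.017,0,.058],t1=[-.052,-.025,.03],t2=[-.052,.025,.03],h1=[.062,-.025,.03],h2=[.062,.025,.03]).items():
  x=Ro.from_euler('z',-.21).apply(x)+B;print(n,proj(c,x))
```

```text
3.65 [ 0.54973115 -0.17397578  0.1819297 ] [[ 0.203  0.979 -0.   ]
 [ 0.979 -0.203 -0.   ]
 [-0.    -0.    -1.   ]] -0.20446165648366635
rib [311.8719874  182.20294286]
ribt [312.01009868 155.72331476]
t1 [280.795557   106.90630948]
t2 [343.87936913 107.28281644]
h1 [282.96334711 242.12238862]
h2 [340.28824914 242.44715613]
```

View pics/c3.png

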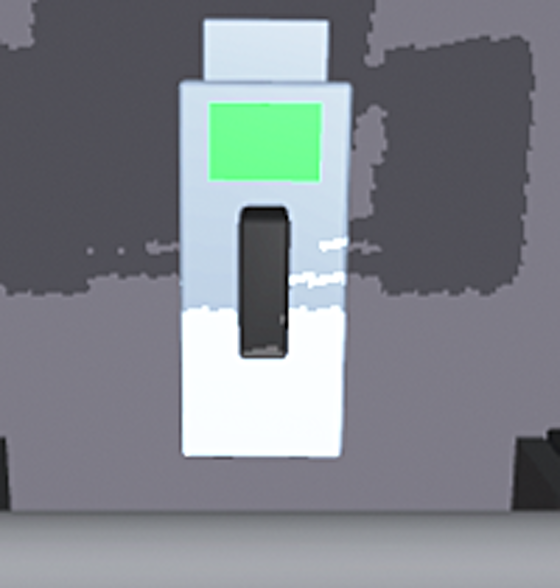

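Run:
```python
from h import *
import pickle
c=pickle.load(open("w1.pkl","rb"));A=lambda u,v:(260+u/3.2-.35,85+v/3.2-.35)
f=Ro.from_euler('z',-.034)
B=np.array([.5366,.197,0])
for n,u,z in [("lipL",(73,104),.0475),("lipR",(267,104),.0475),("rollerc",(172,447),.038),("leverbase",(171,343),.03),("contacts mid",(171,282),.03),("floorL",(94,520),.03),("floorR",(255,520),.03),("walltopL",(85,525),.044),("walltopR",(264,525),.044),("catchL",(135,508),.059),("catchR",(211,508),.059)]:
  print(n,(f.apply(ray(c,A(*u),z)-B)*1e3).round(1))
c=pickle.load(open("w2.pkl","rb"));A=lambda u,v:(220+u/2.8-.35,80+v/2.8-.35)
P=[ray(c,A(*u),.030) for u in [(180,83),(351,83),(341,457),(182,457)]]
t=(P[0]+P[1])/2;h=(P[2]+P[3])/2; print("len",np.linalg.norm(t-h),"w",np.linalg.norm(P[0]-P[1]),np.linalg.norm(P[2]-P[3]),"yaw",np.arctan2(*(h-t)[1::-1]),"origin",(t+h)/2-5e-3*(h-t)/np.linalg.norm(h-t))
print("rib",ray(c,A(264,207),.058),ray(c,A(264,350),.058))
```

```text
lipL [-60.2 -26.9  47.5]
lipR [-60.   28.4  47.5]
rollerc [45.6  1.1 38. ]
leverbase [13.7  0.9 30. ]
contacts mid [-5.8  0.9 30. ]
floorL [ 73.3 -24.6  30. ]
floorR [73.4 28.3 30. ]
walltopL [ 69.4 -26.5  44. ]
walltopR [69.6 30.1 44. ]
catchL [ 58.  -10.1  59. ]
catchR [58.  12.8 59. ]
len 0.11285431938405807 w 0.0484758662291047 0.04955019305190243 yaw -0.21410946944735723 origin [ 0.53438996 -0.16977424  0.03      ]
rib [ 0.51510816 -0.16573704  0.058     ] [ 0.55344163 -0.1736449   0.058     ]
```

>>> {"op": "step_arm", "data": {
  "commands": [
    [0.0011,-0.0142,0.0,0,0,0.008],
    [0,0,0.03,0,0,0],
    [0,0,0.03,0,0,0],
    [0,0,0.03,0,0,0],
    [0,0,0.02,0,0,0],
    [0,0,0.012,0,0,0],
    [0,0,0.007,0,0,0],
    [0,0,0,0,0,0],
    [0,0,0,0,0,0]
  ]
}}

```text
time: 4.6
ee_pos: [0.5367, -0.1703, 0.0536]
eef_rot: [0.778, 0.628, 0.001, 0.001]
ft_force: [0.6, -0.2, -1.0]
width: 0.0872
```

>>> {"op": "step_arm", "data": {
  "commands": [
    [0,0,0,0,0,0],
    [0,0,0,0,0,0],
    [0,0,0,0,0,0],
    [0,0,0,0,0,0],
    [0,0,0,0,0,0],
    [0,0,0,0,0,0],
    [0,0,0,0,0,0],
    [0,0,0,0,0,0]
  ],
  "gripper": 0,
  "grip_force": 40
}}

```text
time: 5.4
ee_pos: [0.536, -0.17, 0.0525]
eef_rot: [0.779, 0.628, 0.0, -0.0]
ft_force: [-0.2, -0.5, 0.2]
width: 0.0308
```

>>> {"op": "step_arm", "data": {
  "commands": [
    [0,0,0,0,0,0],
    [0,0,0,0,0,0],
    [0,0,0,0,0,0],
    [0,0,0,0,0,0],
    [0,0,0,0,0,0],
    [0,0,0,0,0,0]
  ]
}}

```text
time: 6.0
ee_pos: [0.5359, -0.1702, 0.0525]
eef_rot: [0.779, 0.628, -0.0, -0.0]
ft_force: [0.7, -0.7, -1.1]
width: 0.0132
```

>>> {"op": "step_arm", "data": {
  "commands": [
    [0,0,-0.02,0,0,0],
    [0,0,-0.03,0,0,0],
    [0,0,-0.03,0,0,0],
    [0,0,-0.03,0,0,0],
    [0,0,-0.02,0,0,0],
    [0,0,0,0,0,0],
    [0,0,0,0,0,0]
  ]
}}

```text
time: 6.7
ee_pos: [0.5356, -0.1697, 0.1815]
eef_rot: [0.778, 0.628, -0.0, -0.0]
ft_force: [-0.5, -0.6, -4.1]
width: 0.0133
```

```bash
cat >> h.py <<'E'
BAY=np.array([.537,.1982,.030]); YAW=.037
TC=np.array([.003,0,.0525])   # TCP in pack frame
def target(toe,a):  # toe in bay frame (m), heel raised by a -> R,TCP
    Rp=Ro.from_euler('z',YAW)*Ro.from_euler('y',-a)
    p=BAY+Ro.from_euler('z',YAW).apply(toe)+Rp.apply(TC-[-.07,0,0])
    Rt=Rp*Ro.from_matrix(np.array([[0,1,0],[1,0,0],[0,0,-1.]]).T)
    return Rt,p
def delta(toe,a):
    s=read_state();R=Ro.from_quat(s["eef_rot"]);Rt,p=target(toe,a)
    print("t",s["time"],"F",s["ft_force"].round(1),"turn",(R.inv()*Rt).as_rotvec().round(4),"shift in present axes",R.inv().apply(p-s["ee_pos"]).round(4),"in target axes",Rt.inv().apply(p-s["ee_pos"]).round(4))
E
python3 -c "
from h import *
delta([-.056,0,.045],.25)"
```

```text
t 6.7 F [-0.5 -0.6 -4.1] turn [-0.2496  0.0309 -0.2493] shift in present axes [ 0.3603 -0.0748  0.0378] in target axes [0.3676 0.007  0.0406]
```

>>> {"op": "step_arm", "data": {
  "commands": [
    [0,0,0,-0.05,0.006,-0.05],
    [0,0,0,-0.05,0.006,-0.05],
    [0,0,0,-0.05,0.006,-0.05],
    [0,0,0,-0.05,0.006,-0.05],
    [0,0,0,-0.05,0.006,-0.05],
    [0,0,0,0,0,0]
  ]
}}

```text
time: 7.3
ee_pos: [0.5339, -0.1701, 0.1803]
eef_rot: [0.689, 0.715, 0.089, 0.086]
ft_force: [-0.5, 0.4, -4.1]
width: 0.0138
```

>>> {"op": "step_arm", "data": {
  "commands": [
    [0.02,0.0007,0,0,0,0],
    [0.035,0.0007,0,0,0,0],
    [0.035,0.0007,0,0,0,0],
    [0.035,0.0007,0,0,0,0],
    [0.035,0.0007,0,0,0,0],
    [0.035,0.0007,0,0,0,0],
    [0.035,0.0007,0,0,0,0],
    [0.035,0.0007,0,0,0,0],
    [0.035,0.0007,0,0,0,0],
    [0.035,0.0007,0,0,0,0],
    [0.0325,0,0,0,0,0],
    [0,0,0,0,0,0]
  ]
}}

```text
time: 8.5
ee_pos: [0.5274, 0.203, 0.1821]
eef_rot: [0.687, 0.717, 0.089, 0.086]
ft_force: [0.3, -1.1, -4.5]
width: 0.0136
```

Run:
```python
from h import *
import pickle
delta([-.056,0,.045],.25)
s=read_state();c=get_calibration("wrist");i=camera("wrist")
pickle.dump((s["ee_pos"],s["eef_rot"],c),open("w3.pkl","wb"));cv2.imwrite("pics/w3.png",i[:,:,::-1])
cv2.imwrite("pics/c4.png",cv2.resize(i[0:260,200:440,::-1],None,fx=2.3,fy=2.3,interpolation=cv2.INTER_CUBIC))
R=Ro.from_quat(s["eef_rot"]).as_matrix();Q=np.array([[0,1,0],[1,0,0],[0,0,-1.]])
for n,x in dict(toeL=[-.07,-.019,.008],toeR=[-.07,.019,.008],bl=[-.052,-.025,.03],br=[-.052,.025,.03],h1=[.062,-.025,.03],h2=[.062,.025,.03]).items():
  print(n,(proj(c,s["ee_pos"]+R@Q@(np.array(x)-TC))-[200,0])*2.3+.65)
for y in(-.028,.028): print("lip",(proj(c,BAY+Ro.from_euler('z',YAW).apply([-.0615,y,.0175]))-[200,0])*2.3+.65)
```

```text
t 8.5 F [ 0.3 -1.1 -4.5] turn [-0.0021 -0.0003  0.0057] shift in present axes [-0.0052  0.0014  0.0398] in target axes [-0.0052  0.0014  0.0398]
toeL [172.33537833 225.89617926]
toeR [347.1331374  225.96925506]
bl [132.7515769  317.62684647]
br [386.4341155 317.7469843]
h1 [151.57567984 815.89390853]
h2 [367.34722911 816.06114629]
lip [150.83244199 195.86102263]
lip [337.53316326 197.06304786]
```

View pics/c4.png

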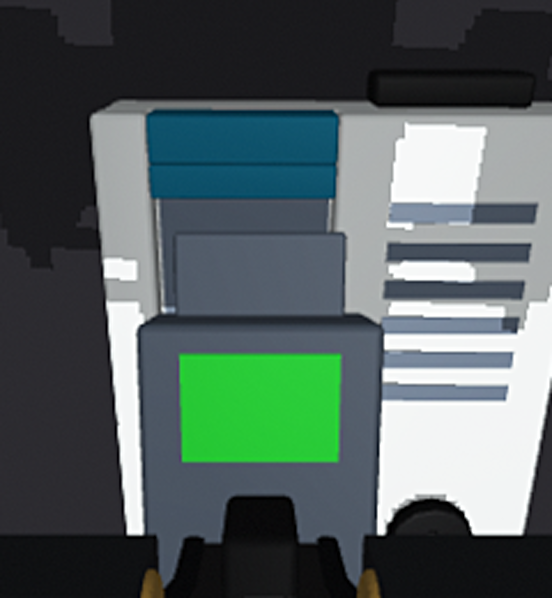

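```bash
sed -i 's/\.1982,/.1979,/; s/TC=np.array(\[.003/TC=np.array([.0024/' h.py; python3 -c "
from h import *
delta([-.056,0,.012],.25)
delta([-.056,0,.0015],.25)
delta([-.068,0,.0015],.25)"
```

```text
t 8.55 F [ 0.6 -0.7 -4.9] turn [-0.0023  0.0017  0.0036] shift in present axes [-0.0023 -0.0076  0.0716] in target axes [-0.0024 -0.0078  0.0716]
t 8.55 F [ 0.6 -0.7 -4.9] turn [-0.0023  0.0017  0.0036] shift in present axes [-0.0023 -0.0102  0.0818] in target axes [-0.0024 -0.0103  0.0817]
t 8.55 F [ 0.6 -0.7 -4.9] turn [-0.0023  0.0017  0.0036] shift in present axes [-0.0022 -0.0218  0.0788] in target axes [-0.0024 -0.022   0.0788]
```

>>> {"op": "step_arm", "data": {
  "commands": [
    [-0.0023,0,0.012,-0.0023,0,0.004],
    [0,-0.0015,0.012,0,0,0],
    [0,-0.0015,0.012,0,0,0],
    [0,-0.0015,0.012,0,0,0],
    [0,-0.0015,0.012,0,0,0],
    [0,-0.0016,0.0116,0,0,0],
    [0,0,0,0,0,0],
    [0,0,0,0,0,0],
    [0,0,0,0,0,0]
  ]
}}

```text
time: 9.45
ee_pos: [0.5401, 0.1957, 0.1132]
eef_rot: [0.69, 0.713, 0.091, 0.088]
ft_force: [-0.1, -0.3, -3.4]
width: 0.0135
```

Run:
```python
from h import *
delta([-.056,0,.0015],.25)
delta([-.068,0,.0015],.25)
```

```text
t 9.45 F [-0.1 -0.3 -3.4] turn [ 0.0044  0.0008 -0.0034] shift in present axes [ 0.0023 -0.005   0.012 ] in target axes [ 0.0023 -0.005   0.012 ]
t 9.45 F [-0.1 -0.3 -3.4] turn [ 0.0044  0.0008 -0.0034] shift in present axes [ 0.0022 -0.0167  0.009 ] in target axes [ 0.0023 -0.0166  0.009 ]
```

>>> {"op": "step_arm", "data": {
  "commands": [
    [0,0,0,0,0,0],
    [0,0,0,0,0,0]
  ]
}}

```text
time: 9.65
ee_pos: [0.5399, 0.1956, 0.113]
eef_rot: [0.69, 0.713, 0.091, 0.088]
ft_force: [-0.9, -0.2, -4.6]
width: 0.0135
```

Run:
```python
from h import *
for k in range(3): delta([-.056,0,.0015],.25); i=camera("wrist")
cv2.imwrite("pics/c5.png",cv2.resize(i[0:260,200:440,::-1],None,fx=2.3,fy=2.3,interpolation=cv2.INTER_CUBIC))
```

```text
t 9.65 F [-0.9 -0.2 -4.6] turn [ 0.0043  0.0009 -0.0034] shift in present axes [ 0.0024 -0.0049  0.0119] in target axes [ 0.0024 -0.0048  0.0119]
t 9.7 F [-0.7  0.1 -4.2] turn [ 0.004   0.001  -0.0034] shift in present axes [ 0.0024 -0.0047  0.0118] in target axes [ 0.0024 -0.0047  0.0118]
t 9.75 F [ 0.6  0.1 -4.4] turn [ 0.0039  0.0011 -0.0033] shift in present axes [ 0.0024 -0.0047  0.0117] in target axes [ 0.0025 -0.0046  0.0118]
```

View pics/c5.png

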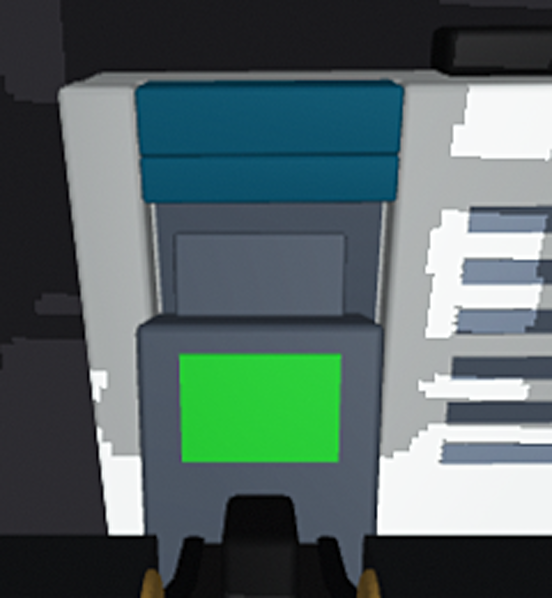

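The wrist crop shows the toe centred at column 260 and the lip at 270, about 2.2 mm apart. That agrees with the computed correction of +2.4 mm.

>>> {"op": "step_arm", "data": {
  "commands": [
    [0.0024,0,0,0.004,0,-0.0034],
    [0,-0.0017,0.004,0,0,0],
    [0,-0.0016,0.004,0,0,0],
    [0,-0.0014,0.0038,0,0,0],
    [0,0,0,0,0,0],
    [0,0,0,0,0,0],
    [0,0,0,0,0,0],
    [0,0,0,0,0,0]
  ]
}}

```text
time: 10.6
ee_pos: [0.5381, 0.1978, 0.1001]
eef_rot: [0.689, 0.714, 0.089, 0.087]
ft_force: [-0.8, -0.1, -4.0]
width: 0.0141
```

Run:
```python
from h import *
delta([-.056,0,.0015],.25)
delta([-.069,0,.0015],.25)
```

```text
t 10.6 F [-0.8 -0.1 -4. ] turn [-0.0003  0.0012  0.    ] shift in present axes [ 0.0001  0.0001 -0.0002] in target axes [ 0.0001  0.0001 -0.0002]
t 10.6 F [-0.8 -0.1 -4. ] turn [-0.0003  0.0012  0.    ] shift in present axes [ 0.0001 -0.0125 -0.0034] in target axes [ 0.0001 -0.0125 -0.0034]
```

>>> {"op": "step_arm", "data": {
  "commands": [
    [0,-0.0025,-0.0007,0,0,0],
    [0,-0.0025,-0.0007,0,0,0],
    [0,-0.0025,-0.0006,0,0,0],
    [0,-0.0025,-0.0006,0,0,0],
    [0,-0.0025,-0.0006,0,0,0],
    [0,0,0,0,0,0],
    [0,0,0,0,0,0],
    [0,0,0,0,0,0]
  ]
}}

```text
time: 11.4
ee_pos: [0.5251, 0.1973, 0.0999]
eef_rot: [0.689, 0.714, 0.089, 0.087]
ft_force: [-0.1, -0.5, -4.3]
width: 0.0137
```

Run:
```python
from h import *
delta([-.069,0,.0015],.25)
i=camera("wrist")
cv2.imwrite("pics/c6.png",cv2.resize(i[0:260,200:440,::-1],None,fx=2.3,fy=2.3,interpolation=cv2.INTER_CUBIC))
delta([-.069,0,.001],.2)
delta([-.069,0,.001],.15)
```

```text
t 11.4 F [-0.1 -0.5 -4.3] turn [-0.0007  0.0014  0.0001] shift in present axes [ 0.0002  0.0002 -0.0004] in target axes [ 0.0002  0.0002 -0.0004]
t 11.45 F [ 1.4 -0.2 -3.6] turn [0.0493 0.0014 0.    ] shift in present axes [0.0002 0.0026 0.0038] in target axes [0.0002 0.0028 0.0036]
t 11.45 F [ 1.4 -0.2 -3.6] turn [ 0.0993  0.0014 -0.    ] shift in present axes [0.0002 0.005  0.0076] in target axes [0.0002 0.0057 0.007 ]
```

View pics/c6.png

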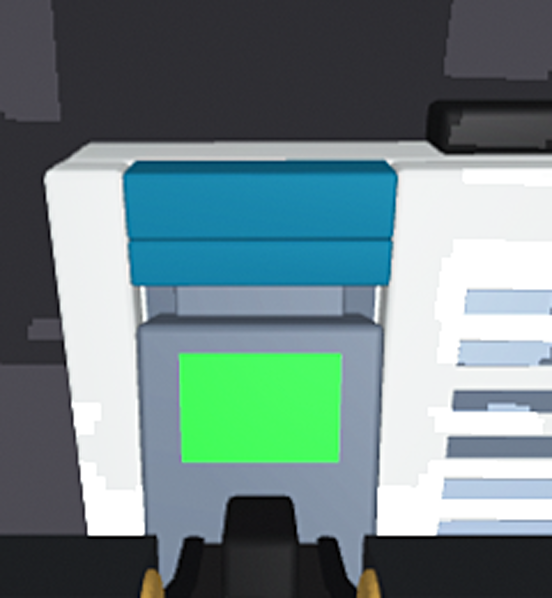

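>>> {"op": "step_arm", "data": {
  "commands": [
    [0,0.001,0.0013,0.02,0,0],
    [0,0.001,0.0013,0.02,0,0],
    [0,0.001,0.0013,0.02,0,0],
    [0,0,0,0,0,0],
    [0,0,0,0,0,0]
  ]
}}

```text
time: 11.95
ee_pos: [0.5291, 0.1973, 0.0966]
eef_rot: [0.691, 0.717, 0.067, 0.066]
ft_force: [-0.2, -0.5, -3.3]
width: 0.0136
```

>>> {"op": "step_arm", "data": {
  "commands": [
    [0,0.001,0.0014,0.02,0,0],
    [0,0.001,0.0014,0.02,0,0],
    [0,0,0,0,0,0],
    [0,0,0,0,0,0]
  ]
}}

```text
time: 12.35
ee_pos: [0.5315, 0.1974, 0.0943]
eef_rot: [0.692, 0.718, 0.053, 0.052]
ft_force: [-1.1, -0.6, -4.8]
width: 0.0138
```

Run:
```python
from h import *
delta([-.0695,0,.001],.15)
delta([-.0695,0,.001],.1)
print(read_state()["torque"])
```

```text
t 12.35 F [-1.1 -0.6 -4.8] turn [-0.0007  0.0015 -0.0002] shift in present axes [ 0.0003 -0.0003  0.0005] in target axes [ 0.0003 -0.0003  0.0005]
t 12.35 F [-1.1 -0.6 -4.8] turn [ 0.0493  0.0015 -0.0003] shift in present axes [0.0003 0.0022 0.0042] in target axes [0.0003 0.0024 0.0041]
[ 0.02503959  0.34609983 -0.00039029]
```

>>> {"op": "step_arm", "data": {
  "commands": [
    [0,0.0009,0.0017,0.02,0,0],
    [0,0,0,0,0,0],
    [0,0,0,0,0,0]
  ]
}}

```text
time: 12.65
ee_pos: [0.5326, 0.1976, 0.0928]
eef_rot: [0.693, 0.718, 0.046, 0.045]
ft_force: [0.4, -0.5, -3.5]
width: 0.0138
```

```bash
python3 -c "
from h import *
delta([-.0695,0,.001],.11)
print(read_state()['torque'])"
```

```text
t 12.65 F [ 0.4 -0.5 -3.5] turn [ 0.0193  0.0014 -0.0002] shift in present axes [0.0002 0.0009 0.0018] in target axes [0.0002 0.001  0.0017]
[ 0.01752764  0.31234564 -0.06730498]
```

>>> {"op": "step_arm", "data": {
  "commands": [
    [0,0.0009,0.0017,0.02,0,0],
    [0,0,0,0,0,0],
    [0,0,0,0,0,0]
  ]
}}

```text
time: 12.95
ee_pos: [0.5333, 0.1978, 0.0911]
eef_rot: [0.693, 0.719, 0.039, 0.038]
ft_force: [-4.2, 0.4, -1.5]
width: 0.014
```

```bash
python3 -c "
from h import *
delta([-.0695,0,.001],.09)
print(read_state()['torque'])"
```

```text
t 12.95 F [-4.2  0.4 -1.5] turn [0.0185 0.0013 0.    ] shift in present axes [-0.      0.0015  0.0015] in target axes [-0.      0.0015  0.0014]
[0.09976486 1.04086182 0.06350941]
```

>>> {"op": "step_arm", "data": {
  "commands": [
    [0,0,0,0,0,0],
    [0,0,0,0,0,0],
    [0,0,0,0,0,0],
    [0,0,0,0,0,0],
    [0,0,0,0,0,0]
  ],
  "gripper": 0.55
}}

```text
time: 13.45
ee_pos: [0.5338, 0.1976, 0.0915]
eef_rot: [0.693, 0.719, 0.039, 0.039]
ft_force: [0.2, -0.4, 0.4]
width: 0.0443
```

>>> {"op": "step_arm", "data": {
  "commands": [
    [0,0,-0.01,0,0,0],
    [0,0,-0.02,0,0,0],
    [0,0,-0.025,0,0,0],
    [0,0,-0.025,0,0,0],
    [0,0,0,0.05,0,0],
    [0,0,0,0.06,0,0],
    [0,0,0,0,0,0]
  ]
}}

```text
time: 14.15
ee_pos: [0.5258, 0.1972, 0.1716]
eef_rot: [0.694, 0.72, -0.001, 0.0]
ft_force: [-0.2, 0.0, 0.8]
width: 0.0476
```

Run:
```python
from h import *
s=read_state();R=Ro.from_quat(s["eef_rot"]);i=camera("wrist")
cv2.imwrite("pics/c7.png",cv2.resize(i[40:290,200:440,::-1],None,fx=2.3,fy=2.3,interpolation=cv2.INTER_CUBIC))
c=get_calibration("wrist");Rp=Ro.from_euler('z',YAW)*Ro.from_euler('y',-.11)
for n,x in dict(bl=[-.052,-.025,.03],br=[-.052,.025,.03],rib0=[-.017,0,.058],rib1=[.023,0,.058]).items():
  x=BAY+Ro.from_euler('z',YAW).apply([-.0695,0,.0])+Rp.apply(np.array(x)+[.07,0,0]); print(n,(proj(c,x)-[200,40])*2.3+.65)
# press point: pack x 50 top, tips 8 mm above it, tool vertical at bay yaw
p=BAY+Ro.from_euler('z',YAW).apply([.048,0,.03+.016+.019+.010])
Rt=Ro.from_euler('z',YAW)*Ro.from_matrix(np.array([[0,1,0],[1,0,0],[0,0,-1.]]))
print(s["time"],s["ee_pos"],s["ft_force"],s["width"],(R.inv()*Rt).as_rotvec(),R.inv().apply(p-s["ee_pos"]))
```

```text
bl [178.59386877 241.45008518]
br [343.95200526 241.35053062]
rib0 [261.21940071 368.86105204]
rib1 [261.27183792 509.38036123]
14.15 [0.52581487 0.19717599 0.17155032] [-0.16701848  0.04661447  0.83886875] 0.047560511161245836 [-0.00049599  0.00116482 -0.0011496 ] [0.00045534 0.05923682 0.0665205 ]
```

View pics/c7.png

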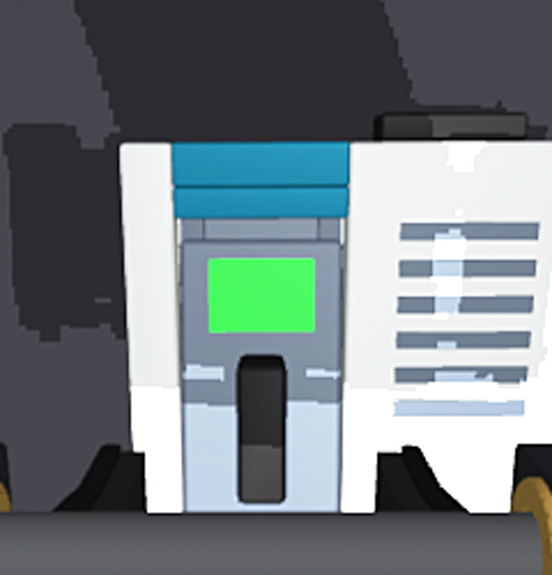

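>>> {"op": "step_arm", "data": {
  "commands": [
    [0.0005,0.02,0,0,0,0],
    [0,0.02,0,0,0,0],
    [0,0.019,0,0,0,0],
    [0,0,0.01,0,0,0],
    [0,0,0.015,0,0,0],
    [0,0,0.015,0,0,0],
    [0,0,0.015,0,0,0],
    [0,0,0.01,0,0,0],
    [0,0,0,0,0,0],
    [0,0,0,0,0,0]
  ],
  "gripper": 0
}}

```text
time: 15.2
ee_pos: [0.5838, 0.2, 0.1058]
eef_rot: [0.694, 0.72, -0.001, 0.0]
ft_force: [0.3, 0.3, -0.5]
width: 0.0005
```

>>> {"op": "step_arm", "data": {
  "commands": [
    [0,0,0.003,0,0,0],
    [0,0,0.003,0,0,0],
    [0,0,0.002,0,0,0],
    [0,0,0.001,0,0,0],
    [0,0,0,0,0,0]
  ]
}}

```text
time: 15.7
ee_pos: [0.5837, 0.1999, 0.0966]
eef_rot: [0.694, 0.72, -0.001, 0.0]
ft_force: [-0.7, 0.2, 0.3]
width: 0.0003
```

>>> {"op": "step_arm", "data": {
  "commands": [
    [0,0,0.002,0,0,0],
    [0,0,0.002,0,0,0],
    [0,0,0,0,0,0]
  ]
}}

```text
time: 16.0
ee_pos: [0.5843, 0.2, 0.093]
eef_rot: [0.694, 0.72, -0.0, 0.001]
ft_force: [1.1, 0.2, 2.1]
width: 0.0007
```

>>> {"op": "step_arm", "data": {
  "commands": [
    [0,0,0.0015,0,0,0],
    [0,0,0.0015,0,0,0],
    [0,0,0,0,0,0]
  ]
}}

```text
time: 16.3
ee_pos: [0.5844, 0.2, 0.0901]
eef_rot: [0.694, 0.72, -0.0, 0.001]
ft_force: [2.9, 0.5, 4.5]
width: 0.0006
```

>>> {"op": "step_arm", "data": {
  "commands": [
    [0,0,0.0015,0,0,0],
    [0,0,0.0015,0,0,0],
    [0,0,0,0,0,0]
  ]
}}

```text
time: 16.6
ee_pos: [0.5848, 0.2001, 0.0877]
eef_rot: [0.694, 0.72, 0.0, 0.001]
ft_force: [3.5, 0.5, 8.6]
width: 0.0003
```

>>> {"op": "step_arm", "data": {
  "commands": [
    [0,0,0.0015,0,0,0],
    [0,0,0.0015,0,0,0],
    [0,0,0,0,0,0]
  ]
}}

```text
time: 16.9
ee_pos: [0.5835, 0.1999, 0.0835]
eef_rot: [0.694, 0.72, -0.001, 0.0]
ft_force: [2.2, 0.5, 2.7]
width: 0.0005
```

>>> {"op": "step_arm", "data": {
  "commands": [
    [0,0,0.0015,0,0,0],
    [0,0,0.0015,0,0,0],
    [0,0,0,0,0,0]
  ]
}}

```text
time: 17.2
ee_pos: [0.5828, 0.1997, 0.0798]
eef_rot: [0.694, 0.72, -0.002, -0.0]
ft_force: [-0.4, 0.0, -0.2]
width: 0.0005
```

>>> {"op": "step_arm", "data": {
  "commands": [
    [0,0,0.001,0,0,0],
    [0,0,0.001,0,0,0],
    [0,0,0,0,0,0]
  ]
}}

```text
time: 17.5
ee_pos: [0.5829, 0.1998, 0.0795]
eef_rot: [0.694, 0.72, -0.001, -0.0]
ft_force: [-7.0, -2.1, 13.4]
width: 0.0005
```

>>> {"op": "step_arm", "data": {
  "commands": [
    [0,0,0.001,0,0,0],
    [0,0,0,0,0,0]
  ]
}}

```text
time: 17.7
ee_pos: [0.5829, 0.1997, 0.0794]
eef_rot: [0.694, 0.72, -0.001, -0.0]
ft_force: [-11.1, -3.4, 23.0]
width: 0.0006
```

>>> {"op": "step_arm", "data": {
  "commands": [
    [0,0,-0.005,0,0,0],
    [0,0,-0.015,0,0,0],
    [0,0,-0.03,0,0,0],
    [0,0,-0.035,0,0,0],
    [0,0.02,-0.035,0,0,0],
    [0,0.035,-0.03,0,0,0],
    [0,0.035,0,0,0,0],
    [0,0,0,0,0,0],
    [0,0,0,0,0,0]
  ]
}}

```text
time: 18.6
ee_pos: [0.6737, 0.2032, 0.2271]
eef_rot: [0.694, 0.72, -0.001, -0.0]
ft_force: [-0.5, 0.5, 0.2]
width: 0.0007
```

Run:
```python
from h import *
s=read_state();i=camera("wrist");c=get_calibration("wrist");print(s["time"],s["ee_pos"],s["ft_force"])
w=cv2.resize(i[0:290,220:420,::-1],None,fx=2,fy=2,interpolation=cv2.INTER_CUBIC)
t=cv2.resize(camera("scene")[160:245,375:470,::-1],None,fx=4.2,fy=6.83,interpolation=cv2.INTER_CUBIC)[:580]
cv2.imwrite("pics/c8.png",np.hstack([w,cv2.copyMakeBorder(t,0,580-t.shape[0],0,0,0)]))
Rp=Ro.from_euler('z',YAW)
for n,x in dict(bl=[-.052,-.025,.03],br=[-.052,.025,.03],h1=[.062,-.025,.03],h2=[.062,.025,.03],rib0=[-.017,0,.058],rib1=[.023,0,.058],heelL=[.07,-.015,.0055],heelR=[.07,.015,.0055],catchnose_out=[.065,0,.007],catchtop=[.074,0,.03]).items():
  print(n,(proj(c,BAY+Rp.apply(x))-[220,0])*2+.5)
```

```text
18.6 [0.67372946 0.20321591 0.22709966] [-0.50308021  0.50016382  0.15844859]
bl [ 118.90502808 -112.72319031]
br [ 251.89417317 -112.843474  ]
h1 [125.28244735 202.1627472 ]
h2 [245.61310832 202.16492174]
rib0 [185.15195109 -33.91020543]
rib1 [185.18111551  89.14332036]
heelL [152.37497254 221.8533327 ]
heelR [218.84823155 221.85836822]
catchnose_out [185.5975546  210.33798166]
catchtop [185.44193912 231.86301079]
```

View pics/c8.png

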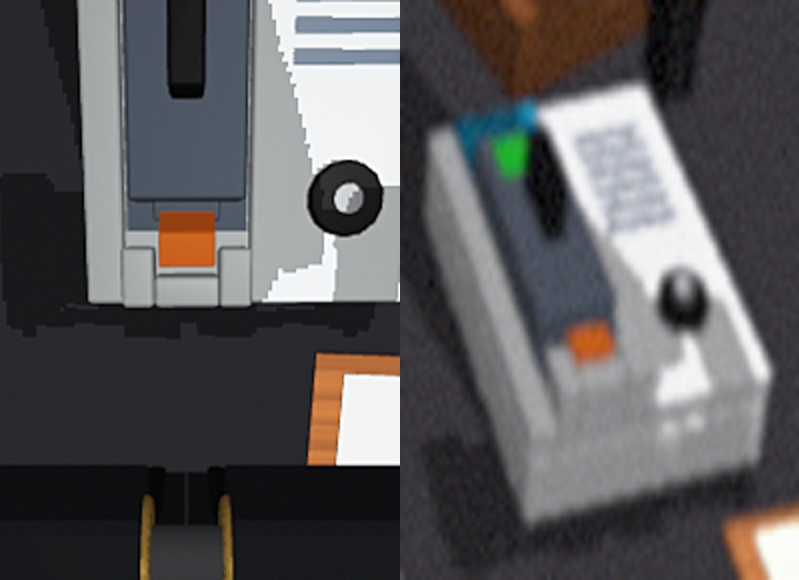

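The catch nose, at row 211, covers the heel tab, against 210 predicted for sprung out. The heel-end body edge is at row 200 and columns 127–246, against 202 and 125–246 predicted for fully home. The pack is home, so I'm handing in.

```bash
python3 -c "
from bench import *
print(close_job())"
```

```text
the job is handed in; nothing more can be done
None
```

The charged pack looks fully home in the light grey pump's bay, and I handed the job in at about 19 s of the 54 s allowed. `close_job()` gives no verdict, so this rests on my own checks.

**What I did:** I gripped the pack by its rib and tipped it 0.25 rad toe-down. I slid the toe about 7.5 mm under the teal lip, then swung the heel down onto the catch ramp. After letting go, I pressed the heel end with closed fingers. The press force rose to 8.6 N or more and then fell as the catch snapped. A final press on the seated pack read 23 N vertically, about 26 N in all.

**Last checks:**
- **Height:** the fingertips stopped 60.5 mm above the counter, against 60 mm expected for a seated pack.
- **Position:** in the last wrist picture the heel-end edges were within about 1 mm of where a flat, home pack should be.
- **Catch:** it was out over the heel tab, within about half a millimetre of its sprung-out position.
- **Robot:** the arm was clear of everything, with near-zero wrist force.

**Not checked directly:**
- **Switch lever:** it is hidden under the pack, so I only infer that it is pressed.
- **Spent pack, bottle and bin:** I didn't look at them again at the end, but the arm's path stayed clear of all three.

**Disagreement along the way:** one position reading, taken before the arm had settled, put the pack about 2.4 mm off to one side. A closer picture showed the same offset, and I corrected it before inserting.

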